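# Bring the tripped induction hob back to level five

### The arm

A 7-joint arm with a two-finger parallel gripper is mounted at the origin on a cart in front of the work surface, level with it; the furniture and walls round the work are solid. World frame = base frame: x ahead of the robot, y to its left, z up, the work surface at z = 0. Lengths are in mm, angles in rad, forces in N, time in s.
With the tool pointing down it reaches from about 350 to 900 mm from the base axis. Payload 8.1 kg.
Tool frame: the origin (TCP) lies midway between the tips of the shut fingers; the grasp point (between the pads) lies 19 mm behind it (arm.pinch_z is the distance from the TCP to the grasp point, in mm); z points along the fingers, y is the direction in which the jaws open and shut (so a half turn about z gives the same grasp; the last joint's range is limited). The gripper opens to 85 mm and grips with 20 to 120 N. Pads are 22 mm wide; open, the fingers measure 114 mm over their backs; the gripper's body (76 mm by 85 mm) begins 54 mm behind the grasp point. The pads swing forward as they close: fully open they stand 13 mm farther back than shut.
Start: joints at [-1.316, 0.434, 0.025, 1.573, -0.012, 1.134, -0.075], TCP at [218.912, 585.423, 192.423] pointing down, gripper open.
Joint ranges: [-2.62, 2.62], [-0.44, 2.09], [-1.27, 1.32], [0.08, 2.57], [-1.32, 4.46], [0.12, 2], [-2.74, 2.74]. Speed limits (rad/s): [2.22, 2.22, 3.01, 3.01, 3.14, 3.14, 3.14].

### API

Orientations are given as a unit quaternion [x, y, z, w].
In Python, from cell import telemetry, imaging, order, arm gives the robot as it stands.
- The arm moves only by the shell command python3 -m crank 'ROWS' [OPENING] [FORCE]. ROWS is JSON, one flat list of numbers, 6 for each row, row after row: the shift along the world's x, y, z as a fraction of full scale, then the turn, a rotation vector about the world's x, y, z as a fraction of full scale. A call has 1 to 12 rows; each row is the pose to reach, as a shift and turn from the pose commanded when the call began; what a row does not reach only later rows make up. Full scale, the value 1, is 0.8 m for a shift and pi/2 rad for a turn. A row lasts 1/10 s, in which the tool goes at most 50 mm and 8.59 degrees, less where a joint would pass 70% of its speed; a pose out of reach is approached as far as the arm can. A call with a number of a shift or a turn outside -1 to 1 is refused whole. A call with a gripper value outside its range is refused whole. OPENING is the gripper command: -1 is fully open, 1 is shut, values between are in proportion, set as the call begins (- or left out, the last holds). The fingers move at their own pace and stop on an object; FORCE is the grip in N (left out, the last holds). Time passes only in rows, so rows that repeat a pose let the fingers close. It gives the time, the measured TCP pose, the force and the opening at its end, in the units of the state.
- telemetry.read_state(): the state, without advancing time (a new reading comes with each control period).
- imaging.snapshot(name): name is "scene" or "top" or "wrist"; returns (picture, depth): 384x512x3 uint8, blue, green, red; 384x512 float32, mm along the optical axis (not along the pixel's ray), 0 where there is no reading.
- imaging.camera_info(name): a dict with "vertical_fov" (degrees; the focal length in pixels is half the picture's height over the tangent of half this angle, whatever the lens; pixels are square), "cx", "cy" (the principal point, pixels), "cam_to_world" (4x4, takes a point from camera to world coordinates); the wrist camera has in their place "hand_eye" (4x4, takes a point from camera to tool coordinates, whose origin is the TCP and whose axes are the flange's). Camera axes: x right, y down, z forward; pixel columns grow to the right and rows downward; lengths in mm; the calibration is good to about 2 mm. A picture is of the moment at which its call begins: read the wrist's pose just before it. camera_info takes no time and is no camera call.
- order.close_job(): hands the job in, once; it reports no verdict.
Trained networks look in the newest picture that a camera, given by its name, has taken for a name from the list of things; names that differ only in an ending like _2 or _b are one class to them, and where a whole thing is asked for, a point or a joint stands for the part that bears it (a point fixed in the world has none). Each returns a list of dicts, best first, with "confidence" (0 to 1); they miss things now and then, are a little off and sometimes report something else, mostly with a low value. They report only what shows in the picture. A call takes as long as a camera call.
- imaging.masks_of(camera, thing): "pixels" (384x512 bool, what is visible of it) and "at" ([column, row] in pixels, amid what is visible of it).
- imaging.mark_of(camera, thing): "at" ([column, row] in pixels: a listed point, or the origin of a listed thing).
The state is a dict: "time": time; "joint_pos": joint angles; "qvel": joint speeds; "tau": joint torques, N m; "position": TCP position; "tcp_rot": TCP orientation; "ft_force": force on the tool from outside, world axes, zero at the start; "ft_torque": the same for the moment, N m; "opening": finger opening in mm.
Only numpy, scipy, OpenCV 4.12 (cv2) and the standard library are available. Lean on these libraries where they do the work, as an engineer would, in place of code of your own. Each camera call takes 0.05 s, during which the arm holds its last target. There are 200 camera calls.

### The job

The saucepan has slid off the cooking ring and the induction hob has tripped. Push the pan by its side wall back until it stands centred on the ring, leaving its handle and lid knob alone; then, to clear the trip, push the rotary selector all the way back to off with a fingertip, and after that push it up click by click to level five (five clicks above off) and leave it resting in that click. Nothing is to be gripped, tipped or lifted, and the things standing round the hob stay where they are.

Things in the scene. Friction and masses are not known exactly. Their poses are not given: they have to be found in the camera images.
- hob: portable induction hob, fixed: a steel box 330 mm deep (x) and 300 mm wide (y), black glass top 62 mm above the worktop. Origin under its middle; x points to its back, away from the control panel, y to its left, z up. The glass runs from x -65 mm to +163 mm and 145 mm to either side
- zone (a point): centre of the cooking ring printed on the glass (two circles, 88 and 58 mm in radius, and a cross), on the glass surface; frame axes as the hob's (x to its back, y to its left, z up)
- pan_middle (a point): middle of the covered steel saucepan, on its axis, 34 mm above its flat bottom. Wall 144 mm in diameter (151 mm at the lid's edge), 68 mm high; the fixed domed lid rises to 81 mm, its knob to 100 mm. About 0.62 kg; slides on the glass (friction about 0.6), does not tip when pushed. Starts 45 to 63 mm to the hob's left of the ring's centre. Frame: x to the handle, z up
- pan_lid_knob: black knob on the pan's lid, 30 mm wide, 80 to 100 mm above the pan's bottom; origin at the centre of the pan's bottom; not to be touched
- pan_handle: the pan's straight black handle, 17 mm thick, with its steel bracket; leaves the wall along this frame's x (roughly to the hob's back) 42 mm above the pan's bottom and ends 75 mm above it, 214 mm from the pan's axis; origin at the centre of the pan's bottom; not to be touched
- panel: control panel: the strip along the hob's front, nearest to the robot, 100 mm deep, 298 mm wide, falling towards the robot by 0.17 rad. Origin at its middle on its top face, under the selector, 167 mm in front of the ring's centre and 50.5 mm above the worktop. x points up the slope to the hob's back, y to the hob's left, z square to the panel
- selector_axis (a point): the selector's axis (along z, square to the panel) where it meets the panel's face; axes as the panel's. Marks round it: off is a broad crosswise bar at 120 degrees anticlockwise (seen from above) of x; eight ticks that grow with the level follow clockwise, 30 degrees apart: level 4 along x, level 5 30 degrees clockwise of x, level 8 the last
- selector (a joint): angle of the rotary selector, rad: 0 at off, grows clockwise seen from above, 0.524 (30 degrees) a click; level n at 0.524 n, so level 5 at 2.618 and level 8 at 4.189. Stops lie 0.05 rad beyond off and level 8. A sprung ball holds it in each click: about 0.12 N m pushes it out, and past half-way (15 degrees) it snaps into the next click by itself
- pointer (a point): end of the selector's pointer arm (dark line on it), 31 mm from the axis, 19 mm above the panel. Selector: black round skirt 62 mm wide, 7 mm high, with a straight upright aluminium wing across its middle, 62 mm long, 15 mm thick, top 30 mm above the panel, plain on both sides of the axis. This frame turns with it: x along the wing to the pointer end, z along the axis
- tail (a point): end of the wing's other arm (no line), 31 mm from the axis opposite the pointer, 19 mm above the panel; axes as the pointer's
- wing_left: the wing's broad face on the left as one looks from the axis along the pointer: 58 mm long, from 6 to 27 mm above the panel, 7.5 mm from the wing's middle plane; origin on the axis at the panel
- wing_right: the wing's other broad face, on the right as one looks from the axis along the pointer, 7.5 mm from the middle plane; origin on the axis at the panel
- shaker: steel sugar shaker, 71 mm in diameter, 123 mm high, at the hob's right; origin under its middle; loose, to be left alone
- lemon: lemon, 57 x 91 x 57 mm, at the hob's right; origin under its middle; loose, to be left alone
- mug: white dotted mug, 82 x 114 x 91 mm, at the hob's right; origin under its middle; loose, to be left alone
- honey: honey jar with a yellow lid, 68 mm in diameter, 112 mm high, at the hob's left rear; origin under its middle; loose, to be left alone

How it is judged:
By the outcome, as a careful person would: the job done as asked, in the order asked, and still so for the second after the job is handed in, with the robot touching nothing.
It also fails if it takes over 72 s, if anything falls off the work surface, if the arm or the gripper's body presses on something with over 40 N, if the wrist force passes 120 N, or if a joint passes its speed limit or range.

## Working session

There is one attempt and no reset: what is moved stays moved. The work goes in short steps, Python scripts to look and compute and a shell command to move; the robot and the scene stay as the last step left them, time stands still between calls to the robot, and variables do not carry over. Pictures are saved under pics/ and viewed, about 8 in all and at most 12, crops included, and the job is handed in when it is done.

```bash
mkdir -p pics; ls
cat > h.py <<'E'
import numpy as np, cv2
from cell import telemetry, imaging, order, arm
from scipy.spatial.transform import Rotation as R
def cam(n):
    c=imaging.camera_info(n); f=192/np.tan(np.radians(c["vertical_fov"])/2)
    if "cam_to_world" in c: T=np.array(c["cam_to_world"])
    else:
        s=telemetry.read_state(); W=np.eye(4); W[:3,:3]=R.from_quat(s["tcp_rot"]).as_matrix(); W[:3,3]=s["position"]
        T=W@np.array(c["hand_eye"])
    return f,c["cx"],c["cy"],T
def ray(C,px):
    f,cx,cy,T=C; d=T[:3,:3]@np.array([(px[0]-cx)/f,(px[1]-cy)/f,1]); return T[:3,3],d
def atz(C,px,z):
    o,d=ray(C,px); return o+d*(z-o[2])/d[2]
def atd(C,px,dep):
    o,d=ray(C,px); v=dep[int(round(px[1])),int(round(px[0]))]; return o+d*v
def proj(C,p):
    f,cx,cy,T=C; q=np.linalg.inv(T)@np.append(p,1); return f*q[0]/q[2]+cx,f*q[1]/q[2]+cy
E
cat > a.py <<'E'
from h import *
np.set_printoptions(precision=1,suppress=True)
for n in ["top","scene"]:
    C=cam(n); im,d=imaging.snapshot(n); cv2.imwrite(f"pics/{n}0.png",im)
    print(n,C[3][:3,3],C[0])
    for t,z in [("hob",0),("zone",62),("pan_middle",96),("pan_lid_knob",62),("pan_handle",62),("panel",50.5),("selector_axis",50.5),("pointer",69),("tail",69),("shaker",0),("lemon",0),("mug",0),("honey",0)]:
        for m in imaging.mark_of(n,t)[:2]:
            print(t,round(m["confidence"],2),np.array(m["at"]),atz(C,m["at"],z)[:2])
s=telemetry.read_state(); print(s)
E
python3 a.py
```

```text
pics
top [ 515.5   28.4 1396.9] 493.5398216417998
hob 0.87 [258.1 188.5] [609.1   0.1]
zone 0.73 [263.1 169.6] [656.8 -11.2]
zone 0.43 [258.5 188.4] [605.3   0.2]
pan_lid_knob 0.48 [250.7 226.7] [501.3  19.2]
pan_lid_knob 0.39 [238.3 166.2] [664.5  56.4]
panel 0.79 [255.5 231.9] [487.4   5.8]
panel 0.23 [252.5 232.8] [484.7  13.9]
selector_axis 0.74 [251.1 229. ] [495.   17.9]
selector_axis 0.51 [239.  163.9] [672.2  54.8]
pointer 0.74 [262.8 231.9] [488.1 -13.5]
tail 0.96 [240.6 233.7] [482.1  45.9]
tail 0.57 [250.1 230.2] [492.   20.6]
shaker 0.87 [332.3 223.8] [ 513.6 -212.1]
lemon 0.74 [342.2 191.6] [ 605.5 -239.3]
mug 0.55 [348.3 161.4] [ 692.3 -256. ]
honey 0.81 [160.6 141.4] [737.4 280.2]
honey 0.66 [241.6 229.8] [491.4  44.2]
scene [   31.4 -1062.7   814.5] 495.07040639511706
hob 0.83 [257.5 224.7] [610.6 -13.4]
zone 0.7 [273.7 198.2] [675.3   2. ]
pan_middle 0.96 [264.6 182.9] [668.6  42.6]
pan_handle 0.35 [215.7 218.1] [483.6  -5.6]
panel 0.8 [215.4 215.7] [495.   22.1]
selector_axis 0.9 [216.  218.4] [490.5   8.7]
selector_axis 0.26 [273.6 200.2] [679.    8.7]
pointer 0.69 [218.6 217.7] [487.  -17.8]
pointer 0.67 [219.8 219.6] [485.8 -27.9]
tail 0.58 [208.9 207. ] [487.4  46.3]
lemon 0.59 [295.3 270.5] [ 590.9 -243.1]
lemon 0.4 [257.5 224.3] [611.6 -11.6]
mug 0.9 [335.5 261.9] [ 699.7 -267.5]
honey 0.71 [250.5 173.9] [744.1 270.7]
{'time': 1.4, 'joint_pos': array([-1.3,  0.4,  0. ,  1.6, -0. ,  1.1, -0.1]), 'qvel': array([-0., -0.,  0.,  0.,  0., -0., -0.]), 'tau': array([  0. , -67. ,   1. , -31.7,   0. ,   0. ,   0. ]), 'position': array([218.9, 585.4, 192.4]), 'tcp_rot': array([ 0.2,  1. ,  0. , -0. ]), 'ft_force': array([-0.7,  0.4, -0.3]), 'ft_torque': array([-0., -0.,  0.]), 'opening': 85.11378509192201}
```

Run:
```python
import cv2
im=cv2.imread("pics/top0.png")[110:270,140:370]
cv2.imwrite("pics/top0c.png",cv2.resize(im,None,fx=3.4,fy=3.4,interpolation=cv2.INTER_CUBIC))
```

```text
(no output)
```

View pics/top0c.png

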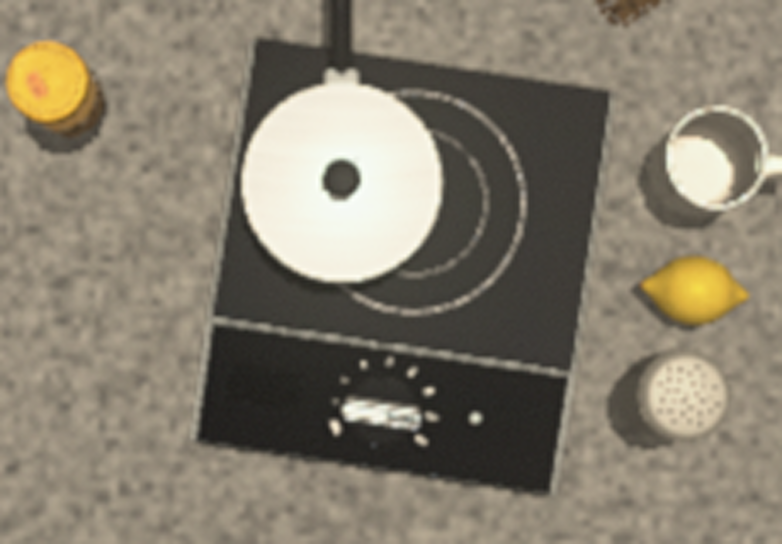

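View pics/scene0.png

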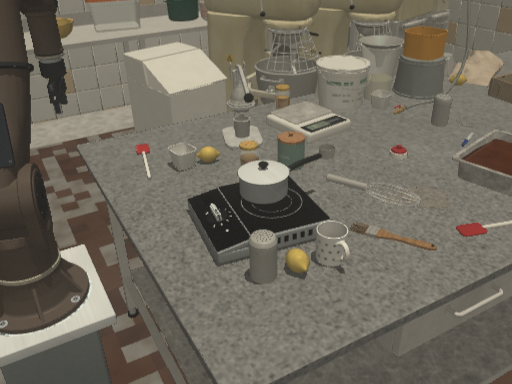

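The top view is seen with up = world +x and left = +y. The hob is yawed about -0.15 rad. The pan's knob (crop 341,179) lies left of the ring (centre about 414,202). The wing lies crosswise at crop (343..420, 413), and which end is the pointer has still to be checked. I'll move the wrist camera over it.

```bash
python3 -m crank '[0.42,-0.7,0.3,0,0,0, 0.42,-0.7,0.3,0,0,0, 0.42,-0.7,0.3,0,0,0, 0.42,-0.7,0.3,0,0,0, 0.42,-0.7,0.3,0,0,0, 0.42,-0.7,0.3,0,0,0, 0.42,-0.7,0.3,0,0,0, 0.42,-0.7,0.3,0,0,0, 0.42,-0.7,0.3,0,0,0, 0.42,-0.7,0.3,0,0,0, 0.42,-0.7,0.3,0,0,0, 0.42,-0.7,0.3,0,0,0]' -1; python3 -m crank '[0.03,0,0,0,0,0, 0.03,0,0,0,0,0,0.03,0,0,0,0,0,0.03,0,0,0,0,0,0.03,0,0,0,0,0,0.03,0,0,0,0,0]'
cat > b.py <<'E'
from h import *
import sys
np.set_printoptions(precision=3,suppress=True)
tag=sys.argv[1]
s=telemetry.read_state(); print(s["time"],s["position"],"\n",R.from_quat(s["tcp_rot"]).as_matrix(),s["ft_force"])
C=cam("wrist"); im,d=imaging.snapshot("wrist"); cv2.imwrite(f"pics/{tag}.png",im); np.save(f"pics/{tag}.npy",d); np.save("pics/T.npy",C[3])
print(C)
for t,z in [("zone",62),("pan_middle",96),("pan_lid_knob",62),("panel",50.5),("selector_axis",50.5),("pointer",69),("tail",69)]:
    for m in imaging.mark_of("wrist",t)[:2]: print(t,round(m["confidence"],2),np.array(m["at"]),atz(C,m["at"],z)[:2])
E
python3 b.py w1
```

```text
time: 2.6
position: [509.2, 100.7, 400.5]
tcp_rot: [0.178, 0.984, 0.0, 0.0]
ft_force: [1.3, -0.3, -0.6]
opening: 85.7
time: 3.2
position: [532.1, 103.0, 399.5]
tcp_rot: [0.177, 0.984, 0.0, -0.0]
ft_force: [0.5, -0.2, 0.7]
opening: 85.3
3.2 [532.138 103.013 399.52 ] 
 [[-0.937  0.349  0.   ]
 [ 0.349  0.937  0.   ]
 [ 0.     0.    -1.   ]] [ 0.486 -0.185  0.723]
(np.float64(299.4975216380784), 258.9632387190485, 193.8120492608541, array([[  0.35 ,   0.89 ,   0.293, 457.715],
       [  0.937,  -0.333,  -0.109, 131.448],
       [  0.   ,   0.313,  -0.95 , 581.391],
       [  0.   ,   0.   ,   0.   ,   1.   ]]))
zone 0.48 [202.5 141.4] [494.604  13.854]
pan_middle 0.18 [205.  138.4] [489.199  27.265]
pan_lid_knob 0.46 [129.3 266.1] [ 669.193 -221.925]
panel 0.94 [202.2 138. ] [489.785  13.17 ]
panel 0.48 [205.1 142.6] [498.963  14.695]
selector_axis 0.88 [204.6 141. ] [496.075  15.003]
pointer 0.97 [187.8 147.9] [495.435 -12.663]
pointer 0.7 [203.3 139.7] [491.948  17.879]
tail 0.9 [218.6 137.6] [497.8    43.616]
```

View pics/w1.png

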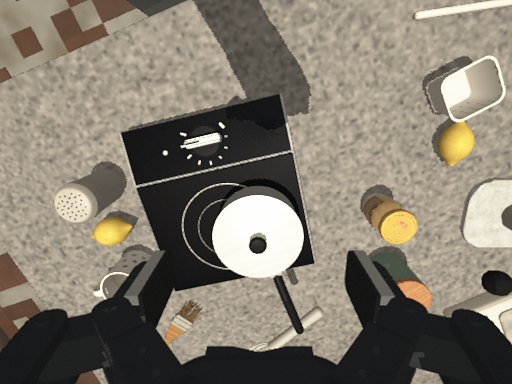

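Wrist view: the pointer end, with its dark line, is at image left (183,146). That is world -y, so the selector is at about level 7. The pan is at (257,237) and the ring centre at about (238,227). Next I'll fit circles for ring and pan in both views.

```bash
cat > fit.py <<'E'
from h import *
from scipy.optimize import minimize
np.set_printoptions(precision=1,suppress=True)
th=np.linspace(0,2*np.pi,240,endpoint=False)
def circ(C,x,y,z,r):
    f,cx,cy,T=C; P=np.stack([x+r*np.cos(th),y+r*np.sin(th),0*th+z,1+0*th]); q=np.linalg.inv(T)@P
    return np.stack([f*q[0]/q[2]+cx,f*q[1]/q[2]+cy],1).astype(np.float32)
def samp(g,p): return cv2.remap(g,p[:,0].reshape(-1,1),p[:,1].reshape(-1,1),cv2.INTER_LINEAR,borderMode=cv2.BORDER_REPLICATE)[:,0]
def best(f,x0,w):
    G=[(f((a,b)),a,b) for a in np.arange(x0[0]-w,x0[0]+w,2) for b in np.arange(x0[1]-w,x0[1]+w,2)]
    G=max(G); r=minimize(lambda p:-f(p),G[1:],method="Nelder-Mead",options=dict(initial_simplex=[[G[1],G[2]],[G[1]+2,G[2]],[G[1],G[2]+2]],xatol=.05))
    return r.x,-r.fun
def ring(C,im,x0=(655,-3),w=16):
    g=np.minimum(im.min(2).astype(np.float32),160)
    def f(p):
        v=0
        for r in (88,58):
            a,i,o=[samp(g,circ(C,*p,62,r+k)) for k in (0,-5,5)]
            ok=(a<150)&(i<90)&(o<90)   # glass only
            v+=np.where(ok,a-(i+o)/2,0).sum()/240
        return v
    return best(f,x0,w)
def pan(C,im,x0,w=20):
    g=np.minimum(im.min(2).astype(np.float32),180)
    f=lambda p: np.mean(np.clip(samp(g,circ(C,*p,130,73))-samp(g,circ(C,*p,130,78)),0,200))
    return best(f,x0,w)
E
python3 - <<'E'
from fit import *
im=cv2.imread("pics/top0.png");C=cam("top");print(ring(C,im),pan(C,im,(665,53)))
im=cv2.imread("pics/w1.png");C=cam("wrist");print(ring(C,im),pan(C,im,(665,53)))
C=cam("top")
q=lambda u,v:atz(C,(u/3.4+140-.35,v/3.4+110-.35),62)
a,b=q(257,38),q(608,93);print("rear corners",a,b,np.arctan2(*(a-b)[[0,1]])*-1)
c,d=q(213,321),q(569,374);print("glass front",c,d,np.arctan2(*(c-d)[[0,1]])*-1, (a+b+c+d)/4)
E
```

```text
(array([658.5,  -5.7]), np.float64(49.68939971923828)) (array([664.8,  50.5]), np.float64(94.86385345458984))
(array([662.8,  -6.3]), np.float64(79.06764221191406)) (array([669.5,  49.2]), np.float64(119.19063568115234))
rear corners [787.6 122.2  62. ] [ 749.7 -160.9   62. ] -0.13305535341221528
glass front [559.6 151.2  62. ] [ 523.4 -132.7   62. ] -0.12665995218831883 [655.1  -5.1  62. ]
```

Run:
```python
from h import *
np.set_printoptions(precision=3,suppress=True)
s=telemetry.read_state();C=cam("wrist");d=np.load("pics/w1.npy")
for p in [(415,295),(397,225),(285,300),(385,200)]: print(p,atd(C,p,d))
Rc=R.from_quat(s["tcp_rot"]).as_matrix()
u=np.array([-.115,-.993,0]);u/=np.linalg.norm(u);a=np.radians(25)
z=u*np.sin(a)+np.array([0,0,-np.cos(a)]);y=np.array([-u[1],u[0],0])
Rt=np.stack([np.cross(y,z),y,z],1)
print(Rt); print("turn",R.from_matrix(Rt@Rc.T).as_rotvec()/(np.pi/2)); print(s["position"],s["joint_pos"])
print("shift",(np.array([678,147,250])-s["position"])/800)
```

```text
(415, 295) [889.133 278.21  112.97 ]
(397, 225) [458.256 131.098 581.268]
(285, 300) [798.917  52.807 133.948]
(385, 200) [711.379 283.901  61.424]
[[ 0.104  0.993 -0.049]
 [ 0.9   -0.115 -0.42 ]
 [-0.423  0.    -0.906]]
turn [-0.255 -0.156 -0.831]
[532.655 102.514 399.411] [-0.59   0.197  0.385  1.425 -0.074  1.533  1.004]
shift [ 0.182  0.056 -0.187]
```

```bash
python3 -m crank '[0.18,0.055,-0.187,-0.255,-0.156,-0.831, 0.18,0.055,-0.187,-0.255,-0.156,-0.831, 0.18,0.055,-0.187,-0.255,-0.156,-0.831, 0.18,0.055,-0.187,-0.255,-0.156,-0.831, 0.18,0.055,-0.187,-0.255,-0.156,-0.831, 0.18,0.055,-0.187,-0.255,-0.156,-0.831, 0.18,0.055,-0.187,-0.255,-0.156,-0.831, 0.18,0.055,-0.187,-0.255,-0.156,-0.831, 0.18,0.055,-0.187,-0.255,-0.156,-0.831, 0.18,0.055,-0.187,-0.255,-0.156,-0.831, 0.18,0.055,-0.187,-0.255,-0.156,-0.831, 0.18,0.055,-0.187,-0.255,-0.156,-0.831]'
python3 - <<'E'
from h import *
np.set_printoptions(precision=3,suppress=True)
s=telemetry.read_state();print(s["time"],s["position"],s["joint_pos"],"\n",R.from_quat(s["tcp_rot"]).as_matrix(),s["ft_force"])
im,d=imaging.snapshot("wrist");cv2.imwrite("pics/w2.png",im)
E
```

```text
time: 4.8
position: [676.8, 146.3, 249.6]
tcp_rot: [0.728, 0.65, -0.162, 0.144]
ft_force: [0.0, -0.7, 0.4]
opening: 85.4
4.8 [676.765 146.338 249.626] [-0.839  0.74   0.716  1.165 -0.049  1.533 -0.339] 
 [[ 0.102  0.994 -0.048]
 [ 0.9   -0.113 -0.42 ]
 [-0.423 -0.    -0.906]] [ 0.004 -0.664  0.388]
```

View pics/w2.png

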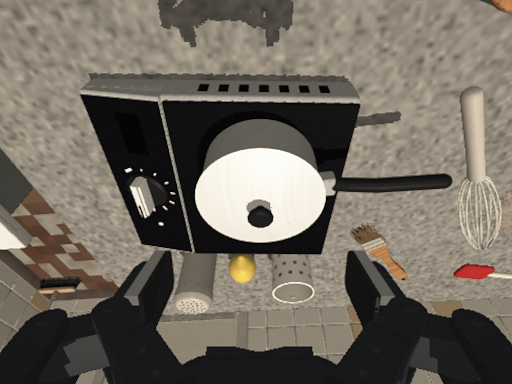

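The fingers straddle the pan symmetrically and are well clear of the handle (325..450,183). Now I descend beside the wall.

```bash
python3 -m crank '[0,0,-0.06,0,0,0, 0,0,-0.12,0,0,0, 0,0,-0.17,0,0,0, 0,0,-0.2,0,0,0, 0,0,-0.222,0,0,0, 0,0,-0.222,0,0,0]'; python3 -m crank '[-0.001,-0.01,0,0,0,0, -0.002,-0.02,0,0,0,0, -0.0035,-0.03,0,0,0,0, -0.0045,-0.04,0,0,0,0, -0.0045,-0.04,0,0,0,0]'
```

```text
time: 5.45
position: [675.4, 146.1, 70.4]
tcp_rot: [0.729, 0.65, -0.163, 0.143]
ft_force: [0.8, 0.0, -0.1]
opening: 85.3
time: 5.95
position: [673.1, 112.3, 73.2]
tcp_rot: [0.73, 0.649, -0.162, 0.144]
ft_force: [-0.0, -0.6, -0.7]
opening: 85.1
```

```bash
python3 -m crank '[-0.0005,-0.005,0,0,0,0, -0.001,-0.01,0,0,0,0, -0.0015,-0.015,0,0,0,0, -0.002,-0.02,0,0,0,0, -0.002,-0.02,0,0,0,0]'
python3 - <<'E'
from fit import *
s=telemetry.read_state();print(s["position"],s["ft_force"])
C=cam("top");im,d=imaging.snapshot("top");cv2.imwrite("pics/t1.png",im);print(ring(C,im),pan(C,im,(665,53)))
C=cam("wrist");im,d=imaging.snapshot("wrist");cv2.imwrite("pics/w3.png",im)
E
```

```text
time: 6.45
position: [671.3, 97.6, 72.3]
tcp_rot: [0.729, 0.649, -0.162, 0.144]
ft_force: [0.7, -0.3, -0.5]
opening: 85.2
[671.3  97.6  72.3] [ 0.7 -0.3 -0.5]
(array([658.3,  -5.7]), np.float64(47.907020568847656)) (array([664.7,  50.6]), np.float64(80.8059310913086))
```

View pics/w3.png

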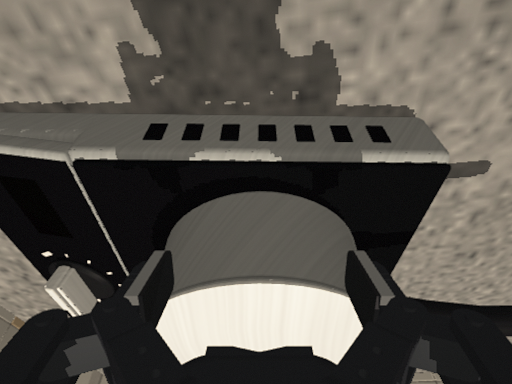

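Not in contact yet; the pan is unmoved at (664.7,50.6). The fingers straddle the wall, so I creep on.

```bash
python3 -m crank '[-0.0005,-0.005,0,0,0,0, -0.001,-0.01,0,0,0,0, -0.0012,-0.012,0,0,0,0, -0.0012,-0.012,0,0,0,0]'
python3 - <<'E'
from fit import *
C=cam("top");im,d=imaging.snapshot("top");cv2.imwrite("pics/t2.png",im);print(pan(C,im,(665,53)))
C=cam("wrist");im,d=imaging.snapshot("wrist");cv2.imwrite("pics/w4.png",im)
E
```

```text
time: 6.95
position: [670.4, 88.9, 72.1]
tcp_rot: [0.729, 0.65, -0.161, 0.144]
ft_force: [1.7, 2.1, -0.6]
opening: 85.3
(array([662.8,  43.7]), np.float64(81.3143081665039))
```

```bash
python3 -m crank '[-0.0005,-0.005,0,0,0,0, -0.001,-0.01,0,0,0,0, -0.0014,-0.015,0,0,0,0, -0.0018,-0.02,0,0,0,0, -0.0023,-0.025,0,0,0,0, -0.0027,-0.03,0,0,0,0, -0.0031,-0.035,0,0,0,0, -0.0036,-0.04,0,0,0,0, -0.004,-0.045,0,0,0,0, -0.0045,-0.05,0,0,0,0, -0.0045,-0.05,0,0,0,0]'
python3 - <<'E'
from fit import *
C=cam("top");im,d=imaging.snapshot("top");cv2.imwrite("pics/t3.png",im);print(pan(C,im,(660,3)))
E
```

```text
time: 8.15
position: [666.7, 47.6, 72.4]
tcp_rot: [0.729, 0.649, -0.162, 0.144]
ft_force: [1.0, 0.8, -3.0]
opening: 85.2
(array([658.6,   2.6]), np.float64(75.24166870117188))
```

```bash
python3 -m crank '[0,-0.004,0,0,0,0, 0,-0.008,0,0,0,0, 0,-0.0098,0,0,0,0, 0,-0.0098,0,0,0,0]'; python3 -m crank '[0.0015,0.015,0,0,0,0, 0.004,0.04,0,0,0,0, 0.01,0.08,0,0,0,0, 0.01,0.11,0.03,0,0,0, 0.01,0.12,0.09,0,0,0, 0.01,0.12,0.15,0,0,0, 0.01,0.12,0.21,0,0,0, 0.01,0.12,0.25,0,0,0, 0.01,0.12,0.25,0,0,0]'
python3 - <<'E'
from fit import *
C=cam("top");im,d=imaging.snapshot("top");cv2.imwrite("pics/t4.png",im);print(ring(C,im),pan(C,im,(660,-3)))
C=cam("wrist");im,d=imaging.snapshot("wrist");cv2.imwrite("pics/w5.png",im);print(ring(C,im),pan(C,im,(660,-3)))
E
```

```text
time: 8.6
position: [667.0, 40.7, 72.3]
tcp_rot: [0.729, 0.649, -0.162, 0.144]
ft_force: [0.8, 2.3, -0.6]
opening: 85.2
time: 9.5
position: [677.1, 138.5, 277.9]
tcp_rot: [0.729, 0.65, -0.158, 0.146]
ft_force: [0.1, -0.1, -0.1]
opening: 85.8
(array([658.2,  -5.5]), np.float64(26.03294563293457)) (array([657.8,  -4.3]), np.float64(65.9976577758789))
(array([661.1,  -6.8]), np.float64(44.834651947021484)) (array([661.1,  -6.1]), np.float64(91.90299224853516))
```

View pics/w5.png

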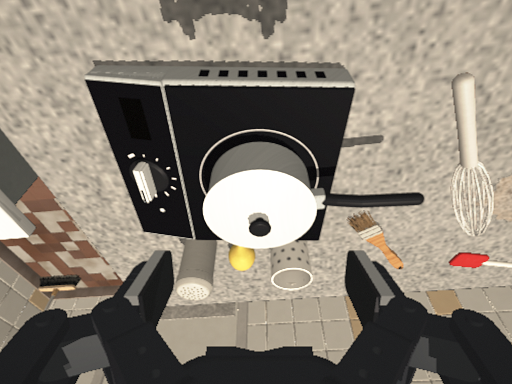

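Pan is now centred to about 1 mm in both views (top offset -0.4,+1.2; wrist 0,+0.7). Next is the selector, starting with its geometry.

```bash
cat > sel.py <<'E'
from h import *
np.set_printoptions(precision=4,suppress=True)
AX=np.array([495.,16.,50.5]); YAW=-.13
hx=np.array([np.cos(YAW),np.sin(YAW),0]);hy=np.array([-np.sin(YAW),np.cos(YAW),0])
px=hx*np.cos(.17)+np.array([0,0,np.sin(.17)]);pn=np.cross(px,hy)
Rt=np.stack([-px,hy,-pn],1)
def P(a,b,h,ang):  # a along wing arm, b to its left, arm at ang deg ccw of panel x
    t=np.radians(ang); return AX+px*(a*np.cos(t)-b*np.sin(t))+hy*(a*np.sin(t)+b*np.cos(t))+pn*h
def shift(p):
    return (p-telemetry.read_state()["position"])/800
def turn(): return R.from_matrix(Rt@R.from_quat(telemetry.read_state()["tcp_rot"]).as_matrix().T).as_rotvec()/(np.pi/2)
def wing(im,C):  # angle of wing line from image marks
    pass
E
python3 - <<'E'
from sel import *
print(turn(),shift(P(0,0,160,0)),telemetry.read_state()["joint_pos"])
E
```

```text
[0.1469 0.1159 0.9833] [-0.2587 -0.1489 -0.0805] [-0.8341  0.7188  0.7234  1.1456 -0.0398  1.5642 -0.3241]
```

```bash
python3 -m crank '[-0.2587,-0.149,-0.08,0.147,0.116,0.983, -0.2587,-0.149,-0.08,0.147,0.116,0.983, -0.2587,-0.149,-0.08,0.147,0.116,0.983, -0.2587,-0.149,-0.08,0.147,0.116,0.983, -0.2587,-0.149,-0.08,0.147,0.116,0.983, -0.2587,-0.149,-0.08,0.147,0.116,0.983, -0.2587,-0.149,-0.08,0.147,0.116,0.983, -0.2587,-0.149,-0.08,0.147,0.116,0.983, -0.2587,-0.149,-0.08,0.147,0.116,0.983, -0.2587,-0.149,-0.08,0.147,0.116,0.983, -0.2587,-0.149,-0.08,0.147,0.116,0.983, -0.2587,-0.149,-0.08,0.147,0.116,0.983]' 1 30
cat > look.py <<'E'
from sel import *
import sys
s=telemetry.read_state(); print(s["time"],s["position"],s["ft_force"],"joints",s["joint_pos"])
C=cam("wrist"); im,d=imaging.snapshot("wrist"); cv2.imwrite(f"pics/{sys.argv[1]}.png",im)
for t,h in [("selector_axis",0),("pointer",19),("tail",19)]:
    for m in imaging.mark_of("wrist",t)[:2]:
        o,r=ray(C,m["at"]); q=o+r*((AX+pn*h-o)@pn)/(r@pn)-AX; x,y=q@px,q@hy
        print(t,round(m["confidence"],2),np.array(m["at"]).round(),"panel xy",x.round(1),y.round(1),"ang",np.degrees(np.arctan2(y,x)).round(1))
E
python3 look.py w6
```

```text
time: 10.8
position: [467.3, 17.3, 207.4]
tcp_rot: [0.065, 0.994, -0.007, 0.084]
ft_force: [0.1, 0.8, 0.5]
opening: 0.1
10.8 [467.3054  17.3438 207.4402] [0.0783 0.7811 0.4756] joints [-0.8303  0.0268  0.6624  2.0993  0.0467  0.8608  1.2427]
selector_axis 0.89 [262. 170.] panel xy 3.1 0.9 ang 15.5
selector_axis 0.52 [ 93. 185.] panel xy 20.2 -199.3 ang -84.2
pointer 0.8 [233. 178.] panel xy 7.3 -31.5 ang -76.9
pointer 0.36 [264. 168.] panel xy -3.9 3.2 ang 140.9
tail 0.97 [290. 172.] panel xy 0.7 32.4 ang 88.8
tail 0.66 [ 94. 184.] panel xy 14.2 -186.9 ang -85.7
```

View pics/w6.png

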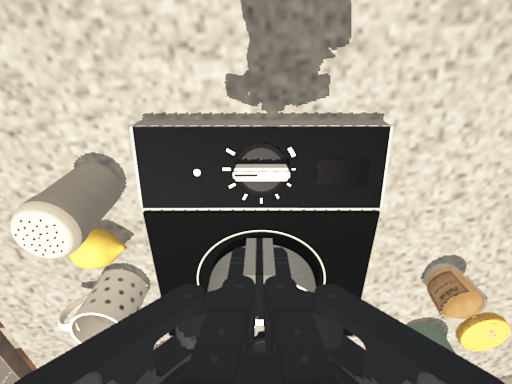

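Pointer is at level 7 (left in the image, 226..233,170); the off bar is at (291,152). The shut fingers are about 25 mm wide. I'll push the tail arm anticlockwise on the robot's side, away from the pan.

```bash
sed -i 's/^def P/AX=AX+px*1.5\ndef P/' sel.py
python3 - <<'E'
from sel import *
print(turn()); c=telemetry.read_state()["position"]
for h in (40,12): print(h,shift(P(22,-32,h,90)))
E
```

```text
[ 0.0016 -0.0003  0.0017]
40 [ 0.0704  0.0199 -0.1401]
12 [ 0.0763  0.0191 -0.1746]
```

```bash
python3 -m crank '[0.07,0.02,-0.06,0,0,0, 0.07,0.02,-0.12,0,0,0, 0.071,0.02,-0.14,0,0,0, 0.074,0.019,-0.16,0,0,0, 0.076,0.019,-0.174,0,0,0, 0.076,0.019,-0.174,0,0,0, 0.076,0.019,-0.174,0,0,0]'
python3 - <<'E'
from sel import *
s=telemetry.read_state();print(s["position"],P(22,-32,12,90))
print(",\n ".join(",".join(f"{v:.3f}" for v in shift(P(22,-20,12,b)))+f" b{b}" for b in range(80,305,10)))
E
```

```text
time: 11.7
position: [529.0, 33.3, 69.5]
tcp_rot: [0.065, 0.994, -0.006, 0.085]
ft_force: [-0.6, -0.0, 0.3]
opening: -0.1
[528.9699  33.3385  69.5203] [528.5774  33.7974  67.9946]
-0.011,-0.003,-0.004 b80,
 -0.015,0.002,-0.004 b90,
 -0.020,0.007,-0.005 b100,
 -0.025,0.011,-0.006 b110,
 -0.031,0.013,-0.007 b120,
 -0.037,0.015,-0.008 b130,
 -0.043,0.016,-0.010 b140,
 -0.050,0.015,-0.011 b150,
 -0.056,0.013,-0.012 b160,
 -0.062,0.010,-0.013 b170,
 -0.067,0.007,-0.013 b180,
 -0.071,0.002,-0.014 b190,
 -0.075,-0.003,-0.014 b200,
 -0.078,-0.009,-0.015 b210,
 -0.079,-0.015,-0.015 b220,
 -0.080,-0.022,-0.015 b230,
 -0.079,-0.028,-0.015 b240,
 -0.078,-0.035,-0.014 b250,
 -0.075,-0.040,-0.014 b260,
 -0.071,-0.046,-0.013 b270,
 -0.067,-0.050,-0.012 b280,
 -0.061,-0.054,-0.011 b290,
 -0.056,-0.057,-0.010 b300
```

```bash
python3 -m crank '[-0.011,-0.001,-0.003,0,0,0, -0.015,0.002,-0.004,0,0,0, -0.020,0.007,-0.005,0,0,0, -0.025,0.011,-0.006,0,0,0, -0.031,0.013,-0.007,0,0,0, -0.037,0.015,-0.008,0,0,0, -0.037,0.015,-0.008,0,0,0]'; python3 look.py w7
```

```text
time: 12.4
position: [498.2, 45.3, 62.4]
tcp_rot: [0.065, 0.994, -0.006, 0.085]
ft_force: [0.8, -0.2, -0.0]
opening: -0.1
12.4 [498.1989  45.3416  62.3694] [ 0.8083 -0.2227 -0.0164] joints [-0.7119  0.3473  0.5857  2.214  -0.2967  0.4889  1.5226]
selector_axis 0.67 [216. 212.] panel xy -3.0 -0.1 ang -178.3
tail 0.74 [260. 227.] panel xy 0.4 30.8 ang 89.3
```

View pics/w7.png

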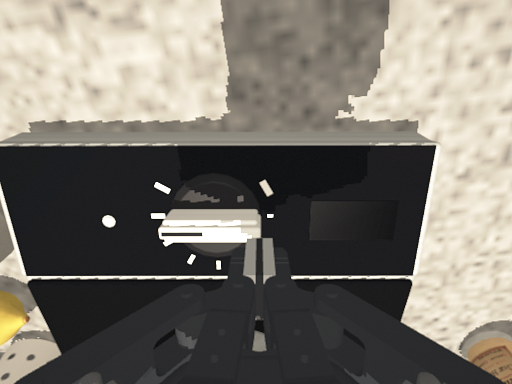

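Run:
```python
from sel import *
s=telemetry.read_state();p=s["position"];C=cam("wrist")
q=p-AX;print("tcp panel",q@px,q@hy,q@pn,"px",proj(C,p))
for dx in(-11,11):
  for dy in (-12.5,12.5): print(dx,dy,proj(C,p+px*dx+hy*dy))
for b in (-7.5,7.5): print([np.round(proj(C,P(a,b,30,90)),0) for a in (-31,31)])
im,d=imaging.snapshot("wrist")
for px_ in [(260,232),(260,246),(250,250),(260,260),(270,250),(240,255),(215,217),(215,228),(215,236),(215,250)]:
  w=atd(C,px_,d)-AX; print(px_,im[px_[1],px_[0]],w@px,w@hy,w@pn)
```

```text
tcp panel 1.1960678607280388 29.280222628433215 11.885164224118304 px (np.float64(258.28171763297115), np.float64(222.06726519723628))
-11 -12.5 (np.float64(238.93588383688925), np.float64(206.48253619971493))
-11 12.5 (np.float64(277.5225919826503), np.float64(206.41686446931155))
11 -12.5 (np.float64(239.70840083701842), np.float64(237.17467899874075))
11 12.5 (np.float64(276.96917441514523), np.float64(237.12161502123092))
[array([159., 244.]), array([261., 244.])]
[array([157., 221.]), array([261., 221.])]
(260, 232) [182 199 209] -0.47154006417723604 30.39194657106536 30.434884984078312
(260, 246) [38 39 40] -8.922311661716632 30.361827797421803 63.70136730840146
(250, 250) [133 142 146] -9.665938969066245 25.68540532268465 68.97424689887936
(260, 260) [38 38 39] -9.24177679641025 30.344988883776086 77.19100917922142
(270, 250) [134 143 147] -8.877277611924075 35.07943420206443 67.57165290666059
(240, 255) [46 44 44] -5.345030486798889 20.73372182229619 66.0278692624326
(215, 217) [168 183 192] -8.26443359038122 3.148884846513388 25.744993458922227
(215, 228) [255 255 255] -3.136027271548329 3.562108250972162 30.431436689598275
(215, 236) [255 255 255] 3.8469394743930025 2.73187150217902 26.96410198093173
(215, 250) [70 73 76] -78.4799285625076 30.298710625780192 193.5474722459319
```

The wing hasn't moved. By depth, the fingertip stands about 45 mm higher than the TCP says, at h≈57 mm, and the late pan contact fits this. I'll go back behind the wing and lower in steps with the force watched.

```bash
python3 -m crank '[0.012,-0.003,0.003,0,0,0, 0.025,-0.012,0.006,0,0,0, 0.037,-0.015,0.006,0,0,0, 0.037,-0.015,0.006,0,0,0]'; python3 -m crank '[0.001,0,-0.006,0,0,0,0.002,0,-0.012,0,0,0,0.002,0,-0.012,0,0,0]';python3 -m crank '[0.001,0,-0.006,0,0,0,0.001,0,-0.006,0,0,0]';python3 - <<'E'
from sel import *
s=telemetry.read_state();p=s["position"];C=cam("wrist")
q=p-AX;print("tcp panel",q@px,q@hy,q@pn)
im,d=imaging.snapshot("wrist");cv2.imwrite("pics/w8.png",cv2.resize(im[150:350,130:400],None,fx=2.9,fy=2.9))
for r in range(225,262,4):
  w=atd(C,(250,r),d)-AX; print(r,im[r,250],w@px,w@hy,w@pn)
print(arm.pinch_z,[a for a in dir(arm) if a[0]!='_'])
E
```

```text
time: 13.05
position: [531.0, 32.1, 67.8]
tcp_rot: [0.066, 0.994, -0.007, 0.086]
ft_force: [-0.8, -0.4, -0.3]
opening: -0.1
time: 13.35
position: [529.4, 33.1, 56.8]
tcp_rot: [0.065, 0.994, -0.007, 0.084]
ft_force: [1.1, 1.0, 0.7]
opening: 0.0
time: 13.55
position: [530.7, 33.2, 52.4]
tcp_rot: [0.065, 0.994, -0.006, 0.085]
ft_force: [0.5, 0.5, 0.3]
opening: 0.3
tcp panel 31.528151209651085 21.699380625762902 -3.7381537592288945
225 [17 14 12] 31.910579189609635 16.35038641390768 0.09402697123181358
229 [33 31 29] 34.44140003121927 16.341508362144538 0.7538107012448307
233 [33 30 28] 37.29696143169413 16.308576846783616 0.7483132931682546
237 [42 41 41] 40.25678690695024 16.26967068036957 0.5864290066788893
241 [137 145 149] 21.45513505292135 17.777287250232746 42.86766370979022
245 [137 146 150] 20.894627973256625 17.94494518768034 48.14431348642845
249 [136 145 149] 21.0543134661742 18.05541049451299 51.81959598368265
253 [137 146 150] 21.087130031990366 18.16859780683062 55.536324141549166
257 [137 145 149] 21.344533929144042 18.261790241105576 58.68299252300741
261 [136 146 149] 21.040102855266014 18.38563216602304 62.62178641544697
18.700000000000003 ['PlanningError', 'pinch_z']
```

View pics/w8.png

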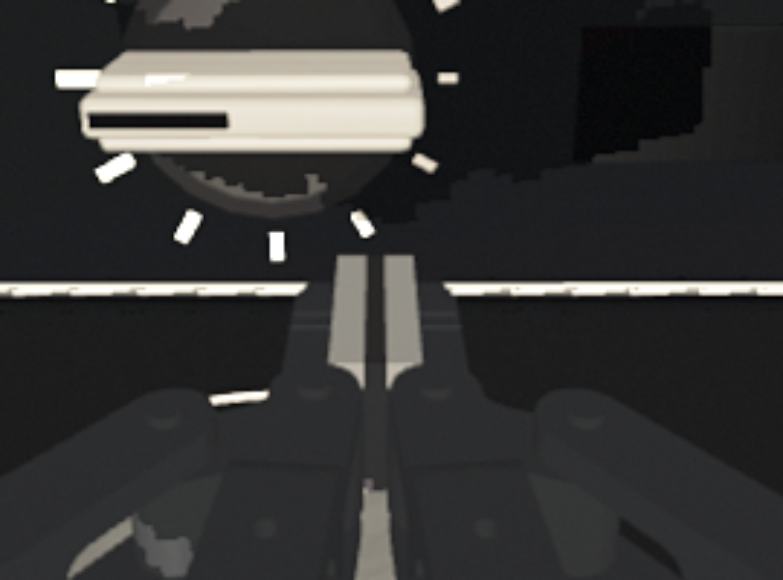

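With the TCP already 4 mm below the panel face there's no contact force, which confirms the tips are about 43 mm short. I keep lowering in steps.

```bash
python3 -m crank '[0.001,0,-0.006,0,0,0,0.002,0,-0.012,0,0,0,0.002,0,-0.012,0,0,0]';python3 -m crank '[0.001,0,-0.006,0,0,0,0.002,0,-0.012,0,0,0,0.002,0,-0.012,0,0,0]';python3 -m crank '[0.001,0,-0.006,0,0,0,0.002,0,-0.011,0,0,0,0.002,0,-0.011,0,0,0]';python3 - <<'E'
from sel import *
s=telemetry.read_state();p=s["position"];C=cam("wrist")
q=p-AX;print("tcp panel",q@px,q@hy,q@pn,s["ft_force"])
im,d=imaging.snapshot("wrist");cv2.imwrite("pics/w9.png",cv2.resize(im[150:350,130:400],None,fx=2.9,fy=2.9))
for r in range(230,262,3):
  w=atd(C,(250,r),d)-AX; print(r,im[r,250],w@px,w@hy,w@pn)
E
```

```text
time: 13.9
position: [532.4, 33.1, 42.7]
tcp_rot: [0.065, 0.994, -0.007, 0.085]
ft_force: [-0.1, 0.7, 0.3]
opening: -0.0
time: 14.2
position: [534.0, 33.0, 33.1]
tcp_rot: [0.065, 0.994, -0.007, 0.085]
ft_force: [-0.5, 0.5, 0.5]
opening: 0.2
time: 14.5
position: [535.7, 33.0, 24.4]
tcp_rot: [0.065, 0.994, -0.006, 0.085]
ft_force: [-0.1, -1.0, -0.4]
opening: 0.0
tcp panel 31.69565348453303 22.130721975300933 -32.16940141718493 [-0.0605 -0.9893 -0.3761]
230 [34 35 34] 19.112325164333235 18.015801230496724 6.885415672432154
233 [33 33 33] 21.399004896388483 17.952969625707592 5.7166107154411545
236 [29 28 29] 24.072185313770014 17.86404535157004 3.8459239355251813
239 [140 149 153] 21.18081117636079 18.18208377627296 13.10061518555823
242 [138 147 151] 21.760970642964132 18.24065495315862 15.232778092042576
245 [137 146 150] 21.50965688969254 18.35476690762005 18.85559307694225
248 [136 146 149] 21.314720916191494 18.46056306673883 22.229033458724103
251 [138 146 150] 20.797946309110714 18.583877167578027 26.049726341568245
254 [137 146 150] 21.007432978368744 18.654767474390955 28.440912861703396
257 [137 146 150] 20.85514901124667 18.746395862493213 31.36895837113808
260 [138 147 150] 21.61476890077716 18.776810575825476 32.65236922224244
```

```bash
cat >> sel.py <<'E'
def off(b): t=np.radians(b); return 7.5+10.4*abs(np.sin(t))+7.5*abs(np.cos(t))
def rows(bs,side,a=20,h=-32):
    for b in bs: print(b,",".join(f"{v:.3f}" for v in shift(P(a,side*off(b),h,b))))
E
python3 -c "
from sel import *
rows(list(range(80,200,10)),-1)"
```

```text
80 -0.013,-0.006,-0.002
90 -0.017,-0.000,-0.003
100 -0.020,0.004,-0.004
110 -0.024,0.007,-0.004
120 -0.029,0.010,-0.005
130 -0.035,0.012,-0.006
140 -0.041,0.013,-0.007
150 -0.048,0.012,-0.008
160 -0.054,0.009,-0.009
170 -0.060,0.005,-0.010
180 -0.064,-0.001,-0.011
190 -0.068,-0.003,-0.012
```

```bash
python3 -m crank '[-0.010,-0.001,-0.002,0,0,0, -0.017,0,-0.003,0,0,0, -0.020,0.004,-0.004,0,0,0, -0.024,0.007,-0.004,0,0,0, -0.029,0.010,-0.005,0,0,0, -0.029,0.010,-0.005,0,0,0]'; python3 look.py w10
```

```text
time: 15.15
position: [511.2, 41.8, 20.6]
tcp_rot: [0.065, 0.994, -0.006, 0.084]
ft_force: [-0.2, 0.2, -0.0]
opening: -0.2
15.15 [511.2225  41.8447  20.5891] [-0.2239  0.2107 -0.0416] joints [-0.6088  0.4381  0.4889  2.2156 -0.3916  0.3982  1.616 ]
selector_axis 0.72 [205. 234.] panel xy -0.5 -1.5 ang -108.0
pointer 0.8 [150. 278.] panel xy 15.1 -27.0 ang -60.8
tail 0.72 [256. 223.] panel xy -15.4 26.8 ang 119.9
```

View pics/w10.png

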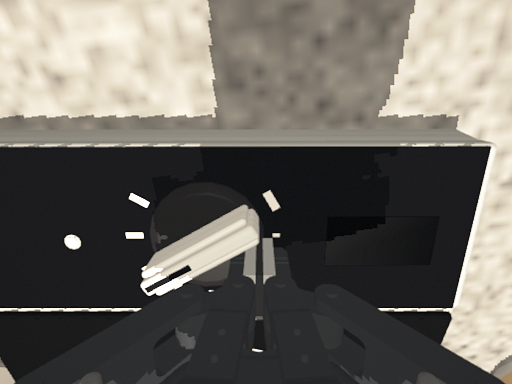

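The push turned it exactly one click, to level 6: pointer at -60.8°, tail at 119.9°. I carry on anticlockwise.

```bash
python3 -m crank '[-0.006,0.002,-0.001,0,0,0, -0.012,0.003,-0.002,0,0,0, -0.019,0.002,-0.003,0,0,0, -0.025,-0.001,-0.004,0,0,0, -0.031,-0.005,-0.005,0,0,0, -0.035,-0.011,-0.006,0,0,0, -0.039,-0.013,-0.007,0,0,0, -0.039,-0.013,-0.007,0,0,0]'; python3 look.py w11; python3 -c "
from sel import *
rows(list(range(190,305,10)),-1)"
```

```text
time: 16.15
position: [481.4, 30.8, 15.6]
tcp_rot: [0.065, 0.994, -0.006, 0.085]
ft_force: [0.0, 3.6, 4.4]
opening: -0.0
16.15 [481.3861  30.8073  15.5516] [0.0366 3.6144 4.4233] joints [-0.594   0.4084  0.4733  2.2908 -0.3981  0.343   1.636 ]
selector_axis 0.94 [237. 279.] panel xy -0.9 0.8 ang 136.7
pointer 0.82 [264. 346.] panel xy 29.5 15.9 ang 28.2
pointer 0.37 [244. 335.] panel xy 22.1 5.1 ang 13.0
tail 0.88 [202. 254.] panel xy -27.7 -14.5 ang -152.3
190 0.000,0.000,-0.000
200 -0.003,-0.003,-0.001
210 -0.006,-0.007,-0.001
220 -0.008,-0.012,-0.001
230 -0.009,-0.018,-0.001
240 -0.009,-0.024,-0.001
250 -0.007,-0.030,-0.001
260 -0.004,-0.036,-0.000
270 0.000,-0.042,0.001
280 0.003,-0.046,0.001
290 0.007,-0.049,0.002
300 0.012,-0.052,0.003
```

```bash
python3 -m crank '[-0.002,-0.002,0.002,0,0,0, -0.006,-0.007,0.002,0,0,0, -0.008,-0.012,0.002,0,0,0, -0.009,-0.018,0.002,0,0,0, -0.009,-0.024,0.002,0,0,0, -0.007,-0.030,0.002,0,0,0, -0.004,-0.036,0.003,0,0,0, 0,-0.042,0.003,0,0,0, 0,-0.042,0.003,0,0,0]'; python3 look.py w12; python3 -c "
from sel import *
rows(list(range(270,312,10)),-1)"
```

```text
time: 17.25
position: [481.1, -3.9, 17.6]
tcp_rot: [0.066, 0.994, -0.007, 0.084]
ft_force: [-4.1, -0.5, -0.5]
opening: -0.2
17.25 [481.0833  -3.9094  17.561 ] [-4.0952 -0.5461 -0.5042] joints [-0.4967  0.3986  0.4519  2.2915 -0.3961  0.346   1.712 ]
selector_axis 0.86 [294. 270.] panel xy -1.2 -0.7 ang -150.2
pointer 0.72 [359. 289.] panel xy -1.7 30.7 ang 93.2
270 0.002,0.001,-0.001
280 0.005,-0.003,-0.001
290 0.008,-0.007,-0.000
300 0.013,-0.010,0.001
310 0.019,-0.012,0.002
```

```bash
python3 -m crank '[0.005,-0.003,0,0,0,0, 0.008,-0.007,0,0,0,0, 0.011,-0.009,0.001,0,0,0, 0.013,-0.010,0.001,0,0,0, 0.013,-0.010,0.001,0,0,0]'; python3 look.py w13; python3 -c "
from sel import *
rows([290,300,303,306],-1)"
```

```text
time: 17.95
position: [490.2, -11.1, 18.0]
tcp_rot: [0.065, 0.994, -0.006, 0.083]
ft_force: [-7.8, -0.1, 2.1]
opening: 0.2
17.95 [490.221  -11.0597  18.0188] [-7.8296 -0.0982  2.1491] joints [-0.4696  0.4084  0.4457  2.2685 -0.3966  0.3609  1.7311]
selector_axis 0.69 [306. 258.] panel xy -0.0 -0.2 ang -91.2
pointer 0.96 [366. 248.] panel xy -16.3 25.5 ang 122.6
290 -0.004,0.003,-0.001
300 0.001,-0.000,-0.000
303 0.003,-0.001,0.000
306 0.004,-0.001,0.000
```

View pics/w13.png

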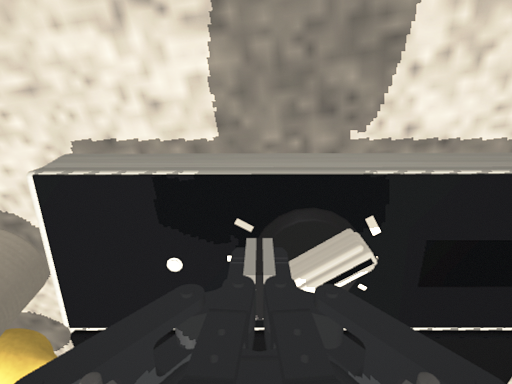

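Picture: the pointer's at the off bar (373,225), 122.6°, pressed against the stop with 8 N, so off is reached. I withdraw, lift, check off, and go round to the other side.

```bash
python3 -m crank '[-0.010,0.004,0.003,0,0,0, -0.012,0.006,0.03,0,0,0, -0.012,0.006,0.07,0,0,0, -0.012,0.006,0.07,0,0,0]'; python3 look.py w14; python3 -c "
from sel import *
print(turn())
for h in (25,-31): print(shift(P(20,32,h,300)))"
```

```text
time: 18.55
position: [485.4, -5.9, 78.1]
tcp_rot: [0.065, 0.994, -0.006, 0.088]
ft_force: [0.4, -0.5, -0.3]
opening: 0.0
18.55 [485.4359  -5.8688  78.0889] [ 0.4157 -0.5349 -0.2987] joints [-0.6251  0.2867  0.6018  2.2417 -0.27    0.5005  1.6093]
selector_axis 0.7 [291. 211.] panel xy 0.2 1.8 ang 84.9
pointer 0.74 [331. 202.] panel xy -14.1 26.5 ang 118.0
tail 0.69 [255. 241.] panel xy 15.6 -25.5 ang -58.6
tail 0.19 [ 48. 220.] panel xy -1.3 -168.7 ang -90.4
[0.0009 0.0005 0.0007]
[0.0584 0.0201 0.0093]
[ 0.0701  0.0185 -0.0597]
```

```bash
python3 -m crank '[0.03,0.02,0.01,0,0,0, 0.06,0.02,0.01,0,0,0, 0.06,0.02,0.01,0,0,0, 0.06,0.02,0.01,0,0,0]'; python3 -c "
from sel import *
print(telemetry.read_state()['position'])
for h in (25,-31): print(shift(P(20,32,h,300)))"
```

```text
time: 19.15
position: [529.7, 9.4, 81.5]
tcp_rot: [0.066, 0.994, -0.007, 0.084]
ft_force: [-1.2, -0.4, -0.1]
opening: -0.4
[529.7294   9.3804  81.5474]
[-0.001   0.0011  0.0003]
[ 0.0108 -0.0005 -0.0687]
```

```bash
python3 -m crank '[0.003,0,-0.02,0,0,0, 0.007,0,-0.045,0,0,0, 0.010,0,-0.06,0,0,0, 0.011,0,-0.068,0,0,0, 0.011,0,-0.068,0,0,0]'; python3 -c "
from sel import *
s=telemetry.read_state();q=s['position']-AX;print(q@px,q@hy,q@pn)
rows(range(300,140,-10),1,h=-31)"
```

```text
time: 19.65
position: [538.2, 9.5, 27.4]
tcp_rot: [0.066, 0.994, -0.007, 0.084]
ft_force: [-0.3, -0.1, -0.2]
opening: 0.2
37.64362654522091 -0.8791760271587483 -30.19456019544768
300 -0.013,-0.006,-0.003
290 -0.016,-0.012,-0.004
280 -0.021,-0.017,-0.004
270 -0.027,-0.021,-0.005
260 -0.031,-0.024,-0.006
250 -0.035,-0.027,-0.006
240 -0.041,-0.028,-0.007
230 -0.047,-0.029,-0.008
220 -0.053,-0.027,-0.009
210 -0.059,-0.025,-0.011
200 -0.065,-0.020,-0.012
190 -0.069,-0.015,-0.013
180 -0.073,-0.008,-0.013
170 -0.075,-0.005,-0.014
160 -0.078,-0.002,-0.014
150 -0.080,0.003,-0.015
```

```bash
python3 -m crank '[-0.013,-0.006,-0.003,0,0,0, -0.016,-0.012,-0.004,0,0,0, -0.019,-0.015,-0.004,0,0,0, -0.022,-0.018,-0.004,0,0,0, -0.022,-0.018,-0.004,0,0,0, -0.022,-0.018,-0.004,0,0,0]'; python3 look.py w15; python3 -c "
from sel import *
rows([280,270,260,250,246,240],1,h=-31)"
```

```text
time: 20.25
position: [521.3, -4.8, 25.1]
tcp_rot: [0.066, 0.994, -0.006, 0.085]
ft_force: [-0.3, 0.9, 0.3]
opening: 0.0
20.25 [521.3472  -4.7923  25.0641] [-0.3196  0.8705  0.3027] joints [-0.4909  0.4347  0.4732  2.1964 -0.4002  0.4134  1.7231]
selector_axis 0.92 [293. 204.] panel xy -1.0 1.6 ang 122.7
pointer 0.72 [359. 220.] panel xy 0.3 31.6 ang 89.4
tail 0.64 [228. 218.] panel xy -1.2 -31.6 ang -92.3
280 -0.000,0.001,-0.001
270 -0.006,-0.003,-0.002
260 -0.010,-0.006,-0.003
250 -0.015,-0.009,-0.003
246 -0.017,-0.010,-0.004
240 -0.020,-0.011,-0.004
```

Level 1 (89.4°). Click 2:

```bash
python3 -m crank '[-0.006,-0.003,-0.002,0,0,0, -0.010,-0.006,-0.003,0,0,0, -0.014,-0.008,-0.003,0,0,0, -0.017,-0.010,-0.003,0,0,0, -0.017,-0.010,-0.003,0,0,0, -0.017,-0.010,-0.003,0,0,0]'; python3 look.py w16; python3 -c "
from sel import *
rows([250,240,230,220,216,210],1,h=-31)"
```

```text
time: 21.05
position: [507.3, -12.7, 22.4]
tcp_rot: [0.065, 0.994, -0.006, 0.085]
ft_force: [-0.1, -0.1, -0.8]
opening: 0.1
21.05 [507.3289 -12.7025  22.4146] [-0.1395 -0.0629 -0.7955] joints [-0.4722  0.4215  0.4635  2.2294 -0.4038  0.3906  1.743 ]
selector_axis 0.74 [305. 228.] panel xy -0.3 -0.7 ang -112.1
pointer 0.55 [365. 274.] panel xy 16.9 27.7 ang 58.6
pointer 0.45 [308. 226.] panel xy -9.9 -2.4 ang -166.5
tail 0.81 [257. 214.] panel xy -16.4 -27.3 ang -121.1
250 0.003,0.001,-0.000
240 -0.003,-0.001,-0.001
230 -0.009,-0.001,-0.002
220 -0.015,0.000,-0.003
216 -0.018,0.001,-0.004
210 -0.021,0.003,-0.005
```

Level 2 (58.6°). Click 3:

```bash
python3 -m crank '[-0.004,-0.001,-0.001,0,0,0, -0.009,-0.001,-0.002,0,0,0, -0.013,0,-0.002,0,0,0, -0.017,0.001,-0.003,0,0,0, -0.017,0.001,-0.003,0,0,0, -0.017,0.001,-0.003,0,0,0]'; python3 look.py w17; python3 -c "
from sel import *
rows([220,210,200,190,186,180],1,h=-31)"
```

```text
time: 21.85
position: [494.2, -12.0, 20.2]
tcp_rot: [0.065, 0.994, -0.006, 0.085]
ft_force: [-0.1, -2.0, 0.6]
opening: 0.1
21.85 [494.151  -11.9904  20.1819] [-0.1288 -2.0087  0.6114] joints [-0.4773  0.4093  0.4598  2.2616 -0.4064  0.3678  1.7432]
selector_axis 0.83 [307. 252.] panel xy 1.2 0.1 ang 4.8
tail 0.6 [284. 221.] panel xy -26.0 -15.0 ang -150.0
tail 0.2 [305. 248.] panel xy -11.6 -4.3 ang -159.6
220 0.002,-0.001,-0.000
210 -0.004,0.002,-0.002
200 -0.010,0.006,-0.003
190 -0.014,0.012,-0.003
186 -0.016,0.014,-0.004
180 -0.018,0.018,-0.004
```

Level 3 (tail -150°). Click 4:

```bash
python3 -m crank '[-0.005,0.003,-0.002,0,0,0, -0.010,0.006,-0.003,0,0,0, -0.013,0.010,-0.003,0,0,0, -0.016,0.014,-0.003,0,0,0, -0.016,0.014,-0.003,0,0,0, -0.016,0.014,-0.003,0,0,0]'; python3 look.py w18; python3 -c "
from sel import *
rows([190,180,170,160,156,150],1,h=-31)"
```

```text
time: 22.65
position: [481.0, 0.1, 17.6]
tcp_rot: [0.065, 0.994, -0.006, 0.085]
ft_force: [-0.3, -0.7, 0.3]
opening: -0.3
22.65 [481.0263   0.1124  17.6046] [-0.3068 -0.6909  0.3117] joints [-0.5142  0.3999  0.4634  2.2924 -0.4085  0.3471  1.7183]
selector_axis 0.6 [287. 272.] panel xy -0.3 -0.7 ang -112.2
pointer 0.59 [262. 337.] panel xy 28.4 -15.5 ang -28.6
tail 0.92 [325. 246.] panel xy -27.2 15.7 ang 150.1
190 0.001,-0.003,-0.001
180 -0.002,0.004,-0.001
170 -0.005,0.007,-0.002
160 -0.007,0.011,-0.002
156 -0.008,0.012,-0.002
150 -0.009,0.015,-0.003
```

It's now reading level 5 already (pointer -28.6°, tail 150.1°), so that push ran through level 4 into 5. I back off straight away, lift and check.

```bash
python3 -m crank '[-0.006,-0.009,0,0,0,0, -0.010,-0.014,0.02,0,0,0, -0.010,-0.014,0.07,0,0,0, -0.012,-0.014,0.13,0,0,0, -0.02,0,0.19,0,0,0, -0.02,0.01,0.24,0,0,0, -0.02,0.01,0.25,0,0,0, -0.02,0.01,0.25,0,0,0]'; python3 look.py w19
python3 - <<'E'
from fit import *
from sel import AX
C=cam("wrist");im=cv2.imread("pics/w19.png");d=0
q=proj(C,AX);x,y=int(q[0]),int(q[1]);c=cv2.resize(im[max(0,y-60):y+60,max(0,x-80):x+80],None,fx=4,fy=4,interpolation=cv2.INTER_CUBIC)
C=cam("top");im,_=imaging.snapshot("top");cv2.imwrite("pics/t9.png",im);print(ring(C,im),pan(C,im,(658,-5)))
for t in ("shaker","lemon","mug","honey"):
  for m in imaging.mark_of("top",t)[:1]: print(t,m["at"])
t=cv2.resize(im[120:250,140:370],(560,316)); o=np.zeros((600,800,3),np.uint8);h=min(c.shape[0],284);o[:316,:560]=t;w=cv2.resize(c,(int(c.shape[1]*284/c.shape[0]),284));o[316:,:w.shape[1]]=w;cv2.imwrite("pics/fin.png",o)
E
```

```text
time: 23.65
position: [466.1, 7.8, 218.9]
tcp_rot: [0.065, 0.994, -0.005, 0.086]
ft_force: [-0.2, -0.5, -0.7]
opening: 0.0
23.65 [466.1322   7.8197 218.8601] [-0.1623 -0.4771 -0.7028] joints [-0.9095 -0.0037  0.7565  2.0924  0.0638  0.8863  1.2514]
selector_axis 0.87 [266. 164.] panel xy -1.1 -3.0 ang -109.8
pointer 0.61 [256. 193.] panel xy 29.6 -14.9 ang -26.7
tail 0.69 [285. 144.] panel xy -27.1 18.2 ang 146.2
(array([658.7314,  -5.6853]), np.float64(32.15431213378906)) (array([658.7285,  -4.3914]), np.float64(78.43741607666016))
shaker [335.7, 226.3]
lemon [339.3, 191.0]
mug [350.1, 161.7]
honey [160.3, 143.1]
```

View pics/fin.png

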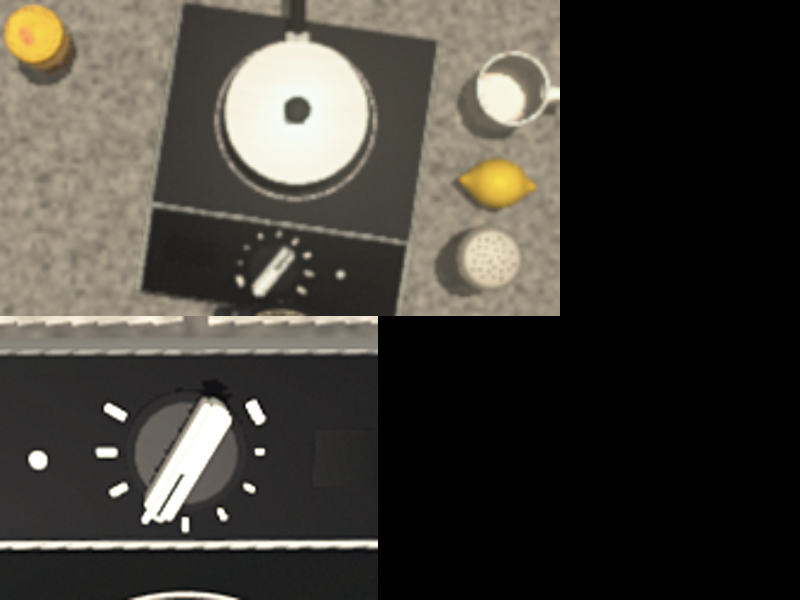

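The final picture shows the pan concentric in the ring (297,110). The pointer covers the level-5 tick, with tick 4 at (185,524) and tick 6 at (118,490) showing on either side, and the neighbours are in place. I hand in.

```bash
python3 -c "
from cell import order,telemetry
print(telemetry.read_state()['time']);print(order.close_job())"
```

```text
24.1
the job is handed in; nothing more can be done
None
```

The pan stands centred on the ring and the selector rests in level 5. I handed in at 24.1 s of the 72 s, with the arm clear of everything.

- **Pan:** I pushed it by its side with the open fingers as a cradle. In the last top view it sat 1.3 mm from the ring's centre. Right after the push, the two cameras gave 0.7 and 1.3 mm.
- **Selector:** A shut fingertip pushed it from level 7 back to the off stop. It read 122.6° there under 8 N, and about 118–121° after release, against 120° for off. I then pushed it up to level 5. The last check put the pointer at -26.7° and the tail at 146.2°, against -30° and 150°, and the picture shows the pointer over the level-5 tick.
- **Things round the hob:** shaker, lemon, mug and honey look unmoved in the final top picture. Their detected positions agree with the start to within 4 pixels, about 10 mm, so that is not a tight check.

Three things did not go as planned:
- **Click 4 not stopped at:** I checked after each click up to level 3, but the next push carried through 4 into 5 in one go. No reading showed it beyond 5.
- **Fingertips short of the stated TCP:** the shut tips turned out to sit about 43 mm behind it. The first try at the selector therefore passed over the wing, and I corrected the height by depth image.
- **High contact on the pan:** for the same reason, the cradle touched the pan near the top of its wall, which I did not check closely.

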